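# Fetch the hand roller from the chest drawer and lay it on its wire rest

## Task

Get the bench ready for pressing down glued covers: draw the top drawer of the small steel chest steadily out to its stop and leave it out, then take the hand roller from it and lay it, not drop it, on the bent-wire rest, its handle down in both V cradles, either way round. The bone folder stays in the drawer, the lower drawer stays shut and everything else on the bench stays where it is.

Things in the scene. Friction and masses are not known exactly. Their poses are not given: they have to be found in the camera images.
- chest: Two-drawer bench chest of grey sheet steel, 225 (x) x 250 x 147 mm high, fixed, two notebooks on top. Origin: on the bench under the middle of its carcass's front edge; +x points to its back, the drawers slide out along -x. Drawer fronts are 14 mm thick, 247 mm wide, outer faces at x = -14 mm when shut. The top drawer's front spans z = 77 to 141 mm, the lower one's 10 to 74 mm.
- top_handle (a point): Middle of the bar of the top drawer's steel bow handle; moves with the drawer; axes as the chest's. The bar is 8 mm thick, level, parallel to the drawer front, its centre line 36 mm out from it (32 mm clear gap behind, open above and below), 94 mm free between its bent ends, 34 mm below the chest's top. Fingertips put into the gap from above can hook it.
- top_drawer (a joint): How far the top drawer is out, m: 0 shut, 0.165 at its stop. It runs on plain slides with about 2.5 N of friction, damping 8 N s/m, and stays where it is left. At the start it is up to 20 mm ajar. Only at the stop is the whole roller in front of the chest's top, free to be lifted straight up.
- drawer_floor (a point): Centre of the top drawer's inner floor, on its surface, 86 mm above the bench; moves with the drawer; axes as the chest's. Inside it is 186 mm long (x), 224 mm wide (y); sides 42 mm above the floor, front 55 mm. A 4 mm partition, 30 mm high, along x at y = 0 makes two bays 110 mm wide: one holds the roller, the other the bone folder, which is which varies.
- low_drawer (a joint): How far the lower drawer is out, m: 0 shut. Its handle is the same, 67 mm lower. Leave it shut.
- roller: Hand (seam) roller, 142 mm long, about 100 g: wooden handle, brass ferrule, steel fork, white wheel. Origin: on the handle's axis; +x to the wheel; it balances at x = +10 mm. Handle 23 mm in diameter from x = -49 to +33 mm; butt and wheel 26 mm in diameter, butt end x = -65, axle x = +63; fork 41 mm wide. Lies level, origin 13 mm above the drawer floor, +x within 6 degrees of the chest's.
- folder: Bone folder, a flat ivory-coloured slip 140 x 24 x 6 mm, 30 g, lying lengthways in the other bay. Origin: underside, near the middle; +x along its length.
- rest: Bent-wire tool rest, fixed. Dark steel base 100 (x) x 85 (y) x 7 mm. Origin: centre of the underside. Two wires of 6 mm bar stand across it at x = -25 and +25 mm, each bent to an M whose middle is a V cradle: 52 mm wide at z = 112 mm, bottom at z = 78 mm (wire centre lines). Outer legs run down to y = +-34 mm. 44 mm is free between the wires for fingers.
- seat (a point): Point on the rest where the axis of the roller's handle lies when seated in both cradles: midway between the wires, 102 mm above the bench; axes as the rest's. Best with the roller's origin here and its x along the rest's +x or -x, wheel and butt overhanging.
- hammer: Hammer lying on the bench, on the other side of the chest's drawers from the rest; wooden handle, 225 mm long, 380 g. Bystander.
- bottle: Glue bottle, cream body 60 mm in diameter with a pointed red nozzle, 165 mm high, 180 g, standing beside the chest. Origin: centre of the underside. Bystander.
- covers: Row of six stiff cream notebook covers standing on edge, about 60 x 170 x 145 mm high, 900 g, on the other side of the chest from the bottle. Origin: underside. Bystander.
Not all that is in view belongs to the job. Leave any pink or turquoise look-alike of the rest alone.

How it is judged (in metres and radians):
On the way:
1. the top drawer is out to its stop, the roller still lying in it (value of joint top_drawer above 0.16 m and x of roller in the frame of drawer_floor between -0.093 and 0.093 m and y of roller in the frame of drawer_floor between -0.112 and 0.112 m and z of roller in the frame of drawer_floor between 0 and 0.03 m), for 0.2 s.
At the end, for the whole second after the job is handed in: Top drawer at its stop (within 7 mm), lower drawer shut (20 mm), bone folder in the top drawer. Roller still, in both cradles: origin within 6 mm sideways and in height and 20 mm lengthways of the seat point, handle along the rest within 0.15 rad, level within 0.12 rad (value of joint top_drawer above 0.158 m and value of joint low_drawer below 0.02 m and x of roller in the frame of seat between -0.02 and 0.02 m and y of roller in the frame of seat between -0.006 and 0.006 m and z of roller in the frame of seat between -0.006 and 0.006 m and angle between the x axis of roller and the x axis of rest, either way round below 0.15 rad and angle between roller's own x axis and vertical between 1.45 and 1.69 rad and linear speed of roller below 0.02 m/s and angular speed of roller below 0.2 rad/s and x of folder in the frame of drawer_floor between -0.093 and 0.093 m and y of folder in the frame of drawer_floor between -0.112 and 0.112 m and z of folder in the frame of drawer_floor between -0.005 and 0.03 m); the robot touches nothing.
It fails at once if the roller is dropped, thrown or jerked: it moves faster than 0.5 m/s while the fingers do not touch it (contact force between the fingers and roller below 0.05 N and linear speed of roller above 0.5 m/s).
It fails at once if the lower drawer is pulled out more than 30 mm (value of joint low_drawer above 0.03 m).
It fails at once if the hammer is moved more than 40 mm (distance of hammer from where it was at the start of the episode above 0.04 m).
It fails at once if the glue bottle is moved more than 40 mm or knocked over (distance of bottle from where it was at the start of the episode above 0.04 m or angle between bottle's own z axis and vertical above 0.6 rad).
It fails at once if the standing covers are moved more than 40 mm or knocked over (distance of covers from where it was at the start of the episode above 0.04 m or angle between covers's own z axis and vertical above 0.6 rad).
It also fails if it takes over 56 s, if anything falls off the work surface, if the arm or the gripper's body presses on something with over 40 N, if the wrist force passes 120 N, or if a joint passes its speed limit or range.

## Robot

A 6-joint arm with a two-finger parallel gripper is mounted at the origin on the work surface. World frame = base frame: x ahead of the robot, y to its left, z up, the work surface at z = 0. Lengths are in mm, angles in rad, forces in N, time in s.
With the tool pointing down it reaches from about 275 to 1000 mm from the base axis. Payload 8.4 kg.
Tool frame: the origin (TCP) lies between the finger pads; the fingertips stand 25 mm ahead of it and the grasp point (between the pads) lies 6 mm ahead of it; z points along the fingers, y is the line along which they close (so a half turn about z gives the same grasp; the last joint's range is limited). The gripper opens to 85 mm and grips with 20 to 120 N. Pads are 22 mm wide; open, the fingers measure 114 mm over their backs; the gripper's body (76 mm by 85 mm) begins 54 mm behind the grasp point. The pads swing forward as they close: fully open they stand 13 mm farther back than shut.
Start: joints at [-1.145, 0.353, 1.633, -0, 1.155, -0.002], TCP at [259.293, -568.679, 256.281] pointing down, gripper open.
Joint ranges: [-2.63, 2.63], [-0.92, 2.1], [0.06, 2.66], [-1.3, 4.44], [0, 2.69], [-3.02, 3.02]. Speed limits (rad/s): [2.22, 2.22, 2.79, 3.14, 3.14, 3.14].

## Interface

Orientations are given as [roll, pitch, yaw] about the fixed x, y, z axes, in that order (R = Rz(yaw) Ry(pitch) Rx(roll)).
In Python, from rig import r, eyes, workorder gives the robot as it stands. The module is installed in compiled form; this text tells all that it offers.
- The arm moves only by the tool step_arm, never from a script. Its argument "moves" is a list of rows, each an object of numbers: "tx", "ty", "tz": the shift along the tool's x, y, z scaled (see below); "ax", "ay", "az": the turn, a rotation vector about the tool's x, y, z scaled (see below). In form: [{"tx": .., "ty": .., "tz": .., "ax": .., "ay": .., "az": ..}, ...]. A call has 1 to 5 rows; each row shifts and turns the commanded pose from where the row before left it, along the tool's axes as they then stand; what a row does not reach is not made up. The controller multiplies each number of a shift by 25 mm and each number of a turn by 90 degrees. A row lasts 1/8 s, in which the tool goes at most 62.5 mm and 10.7 degrees, less where a joint would pass 70% of its speed; a pose out of reach is approached as far as the arm can. A call with a number of a shift or a turn outside -1 to 1 is refused whole. A call with a gripper value outside its range is refused whole. "gripper" is the opening, from 0 (shut) to 1 (fully open), set as the call begins (left out, the last holds). The fingers move at their own pace and stop on an object; "newtons" is the grip in N (left out, the last holds). Time passes only in rows, so rows that do not move let the fingers close. It gives the time, the measured TCP pose, the force, the opening and the grip force at its end, in the units of the state.
- r.sense(): the state, without advancing time (a new reading comes with each control period).
- eyes.grab_frame(name): name is "scene" or "top" or "wrist"; returns (picture, depth): 480x640x3 uint8, red, green, blue; 480x640 float32, mm along the optical axis (not along the pixel's ray), 0 where there is no reading.
- eyes.camera_info(name): a dict with "intrinsics" (3x3 intrinsics, pixels), "cam_to_world" (4x4, takes a point from camera to world coordinates). Camera axes: x right, y up, looking along -z (the intrinsics and any distortion apply to the point x, -y, -z); pixel columns grow to the right and rows downward; lengths in mm; the calibration is good to about 2 mm. The wrist camera is an equidistant fisheye: a pixel r from the principal point sees the ray r / f radians off the axis. A picture is of the moment at which its call begins: read the wrist's pose just before it. camera_info takes no time and is no camera call; for the wrist camera it gives the pose at the moment of the call.
- workorder.sign_off(): hands the job in; it is judged then, once.
The state is a dict: "clock": time; "qpos": joint angles; "qvel": joint speeds; "joint_efforts": joint torques, N m; "eef_pos": TCP position; "tcp_rot": TCP orientation; "contact_force": force on the tool from outside, world axes, zero at the start; "wrist_torque": the same for the moment, N m; "opening": opening from 0.0 (shut) to 1.0 (fully open); "grasp_force": force on a finger pad.
Only numpy, scipy, OpenCV 4.12 (cv2) and the standard library are available. Lean on these libraries where they do the work, as an engineer would, in place of code of your own. Each camera call takes 0.05 s, during which the arm holds its last target. There are 200 camera calls.

## Working session

There is one attempt and no reset: what is moved stays moved. The work goes in short steps, Python scripts to look and compute and a tool call to move; the robot and the scene stay as the last step left them, time stands still between calls to the robot, and variables do not carry over. Pictures are saved under pics/ and viewed, at most 10 in all, crops included, and the job is handed in when it is done.

Besides the shell and the picture viewer there is one more tool, called as a command line: name --argument value ..., lists and objects as JSON in quotes. step_arm: Moves the arm, as the interface text tells. Its arguments: {"type":"object","properties":{"moves":{"type":"array","items":{"type":"object","properties":{"tx":{"type":"number"},"ty":{"type":"number"},"tz":{"type":"number"},"ax":{"type":"number"},"ay":{"type":"number"},"az":{"type":"number"}}}},"gripper":{"type":"number"},"newtons":{"type":"number"}},"required":["moves"]}

```bash
mkdir -p pics; python3 - <<'E'
from rig import r, eyes
import cv2, numpy as np
print(r.sense())
for n in ("scene","top"):
    p,d=eyes.grab_frame(n); cv2.imwrite(f"pics/{n}0.png",p[:,:,::-1]); np.savez(f"pics/{n}0.npz",p=p,d=d)
    print(n,eyes.camera_info(n), (d>0).mean())
E
```

```text
{'clock': 0.0, 'qpos': array([-1.14540210e+00,  3.53650821e-01,  1.63413637e+00,  1.91045781e-05,
        1.15516648e+00, -2.39933281e-03]), 'qvel': array([-0.00016344, -0.00236002, -0.00081453, -0.00095988,  0.00056946,
       -0.00083976]), 'joint_efforts': array([ 2.03945478e-03, -6.05245256e+01, -3.42065656e+01,  9.13294434e-05,
        9.36351833e-03, -1.45862185e-05]), 'eef_pos': array([ 259.11721904, -568.28095716,  255.55901603]), 'tcp_rot': array([-3.14023168e+00, -2.07330197e-05,  4.27785822e-01]), 'contact_force': array([ 0.23969151, -0.61427055,  0.04582514]), 'wrist_torque': array([-0.01190566, -0.00586837,  0.00347701]), 'grasp_force': 0.0, 'opening': 1.0011815172387153}
scene {'intrinsics': array([[436.97754048,   0.        , 315.34196623],
       [  0.        , 436.97754048, 240.0281233 ],
       [  0.        ,   0.        ,   1.        ]]), 'cam_to_world': array([[ 8.65567682e-02, -7.74993546e-01,  6.26013522e-01,
         1.22498138e+03],
       [ 9.96239096e-01,  6.98234762e-02, -5.13063888e-02,
         1.00787385e+01],
       [-3.94832008e-03,  6.28100060e-01,  7.78122564e-01,
         9.79948292e+02],
       [ 0.00000000e+00,  0.00000000e+00,  0.00000000e+00,
         1.00000000e+00]])} 0.9960091145833333
top {'intrinsics': array([[516.13318273,   0.        , 318.85238631],
       [  0.        , 516.13318273, 250.52749024],
       [  0.        ,   0.        ,   1.        ]]), 'cam_to_world': array([[-5.98571670e-03,  9.98015038e-01, -6.26909542e-02,
         4.70568266e+02],
       [-9.99962731e-01, -6.36387980e-03, -5.83424082e-03,
         6.35803814e+01],
       [-6.22161777e-03,  6.26536956e-02,  9.98015935e-01,
         1.24655895e+03],
       [ 0.00000000e+00,  0.00000000e+00,  0.00000000e+00,
         1.00000000e+00]])} 0.9959635416666667
```

View pics/scene0.png

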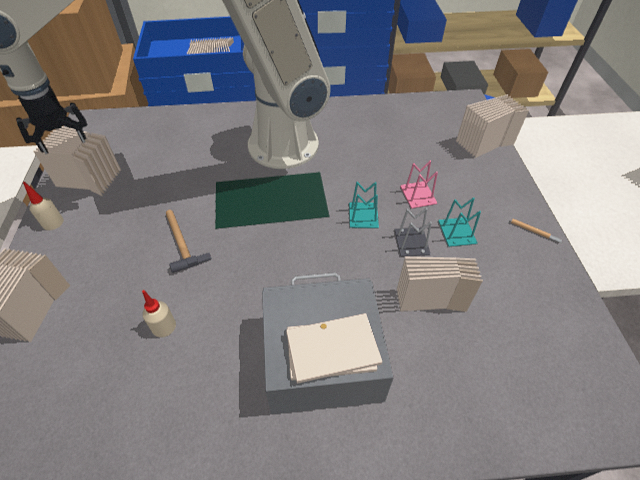

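View pics/top0.png

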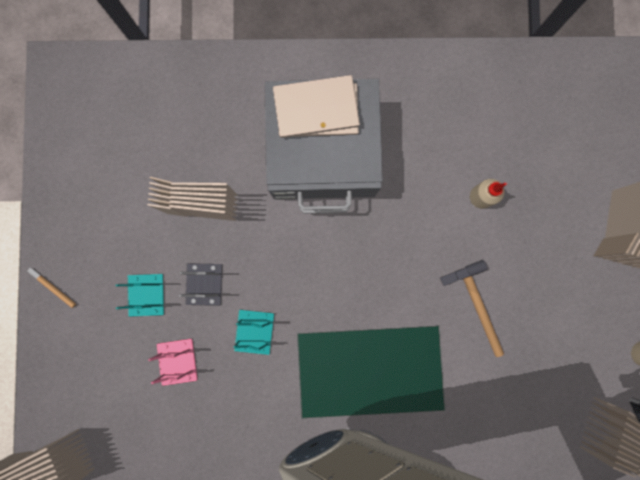

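The scene view shows the chest at about (325,335) with its handle at (316,280). The notebook covers are at (440,285), the bottle at (157,315) and the hammer at (187,240).

Rest candidates:

| Candidate | Scene pixel | Top pixel |
|---|---|---|
| Dark grey | (412,240) | (204,285) |
| Turquoise | (363,212) | (255,332) |
| Turquoise | (460,235) | (145,295) |
| Pink | (419,195) | (177,362) |

I choose the dark steel one. For the drawer, the top handle is the bar at top view (326,207).

```bash
cat > h.py <<'E'
import numpy as np, cv2
from rig import r, eyes
def cloud(n,d,info=None):
    i=info or eyes.camera_info(n); K=i["intrinsics"]; T=i["cam_to_world"]
    v,u=np.mgrid[0:480,0:640]
    if n=="wrist":
        a=(u-K[0,2])/K[0,0]; b=(v-K[1,2])/K[1,1]; th=np.hypot(a,b); s=np.where(th>1e-6,np.tan(np.clip(th,0,1.5))/np.maximum(th,1e-9),1)
        x,y=a*s,b*s
    else: x=(u-K[0,2])/K[0,0]; y=(v-K[1,2])/K[1,1]
    P=np.stack([x*d,-y*d,-d],-1)
    return P@T[:3,:3].T+T[:3,3]
def box(P,x0,x1,y0,y1,z0,z1):
    return (P[...,0]>x0)&(P[...,0]<x1)&(P[...,1]>y0)&(P[...,1]<y1)&(P[...,2]>z0)&(P[...,2]<z1)
def rect(Q):
    (c,s,a)=cv2.minAreaRect(Q[:,:2].astype(np.float32)); return np.round(c,1),np.round(s,1),round(a,2)
E
python3 - <<'E'
from h import *
for n in ("top","scene"):
    z=np.load(f"pics/{n}0.npz"); P=cloud(n,z["d"]); 
    f=(lambda u,v:P[v,u].round(1))
    if n=="top":
        for q in [(326,209),(312,209),(340,209),(290,180),(355,180),(204,285),(275,150),(372,150)]: print(n,q,f(*q))
    else:
        for q in [(316,278),(412,240),(275,300),(370,300)]: print(n,q,f(*q))
    c=P[210,326] if n=="top" else P[278,316]
    # chest carcass top
    m=box(P,560,900,-120,260,135,153); k=m&(z["p"].max(-1)<130); print("chesttop",k.sum(),rect(P[k]),np.median(P[k][:,2]))
    k=box(P,480,640,-40,140,85,130); Q=P[k]; print("handle?",k.sum(),rect(Q),np.median(Q[:,2]))
    k=box(P,300,480,210,370,2,14)&(z["p"].max(-1)<95); 
    k=box(P,330,470,230,340,60,125)
    Q=P[k];print("rest wires",len(Q),Q.min(0),Q.max(0),rect(Q))
z=np.load("pics/top0.npz")["p"]; s=np.load("pics/scene0.npz")["p"]
a=cv2.resize(z[250:320,160:260],None,fx=5,fy=5); b=cv2.resize(s[195:265,380:440],None,fx=5,fy=5)
c=cv2.resize(z[180:220,280:370],None,fx=5,fy=5)
h=np.zeros((560,800,3),np.uint8); h[:350,:500]=a; h[:350,500:800]=b; h[355:555,:450]=c
cv2.imwrite("pics/crop1.png",h[:,:,::-1])
E
```

```text
top (326, 209) [634.1  53.8 110.5]
top (312, 209) [633.6  84.8 115.5]
top (340, 209) [642.8  20.6  48.1]
top (290, 180) [692.4 131.3 146.1]
top (355, 180) [691.9  -8.9 143.8]
top (204, 285) [467.3 347.2   5.7]
top (275, 150) [758.  163.5 147. ]
top (372, 150) [756.6 -46.1 146.3]
chesttop 7214 (array([786.5,  60.3]), array([228., 251.]), 0.48) 145.58686560003935
handle? 137 (array([636.6,  58.3]), array([  6.7, 106. ]), 0.05) 115.2497562223034
rest wires 105 [330.20094386 230.08775397  64.37897279] [447.02473175 339.0338662  116.19719022] (array([395.4, 272.8]), array([154.8,  52.3]), 35.44)
scene (316, 278) [5.68e+02 6.51e+01 5.00e-01]
scene (412, 240) [464.2 350.6   3.5]
scene (275, 300) [716.6 -38.3 147.5]
scene (370, 300) [734.5 170.4 146.3]
chesttop 451 (array([787.1,  58.5]), array([225.9, 248.4]), 1.06) 146.60022392482472
handle? 69 (array([636.7,  55.8]), array([  6.5, 103.3]), 0.06) 115.91812220117356
rest wires 152 [330.47033549 230.79901055  60.25436159] [449.69888884 339.29657865 115.2905355 ] (array([399.7, 273.2]), array([156.1,  52.8]), 34.7)
```

View pics/crop1.png

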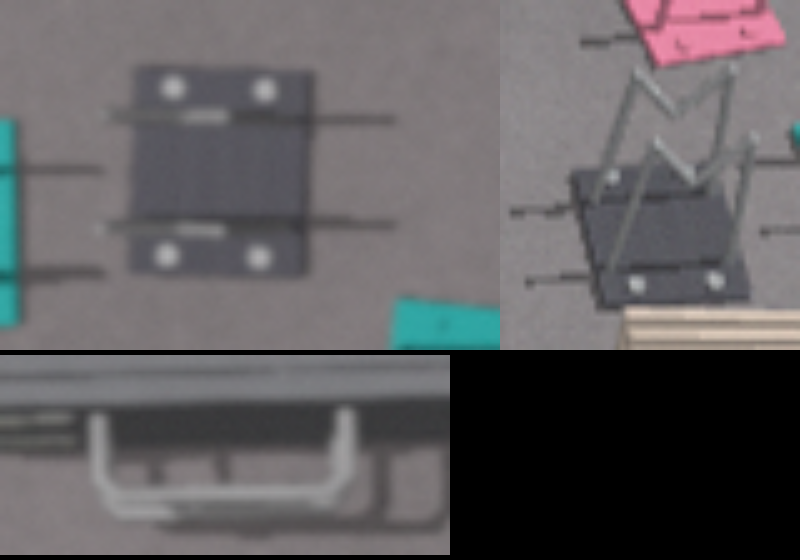

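The crop confirms the dark grey steel base (centre near top pixel (204,285)) carrying two grey wire Ms, lined up with world x. The bow handle's bar is at top pixels (303–347, ~209). Next I turn the tool and travel to above the handle.

step_arm --moves '[{"az": -0.1}, {"az": -0.1}, {"az": -0.1}, {"az": -0.1}, {"az": -0.1}]' --gripper 1

```text
schema error: expected keys tx, ty, tz, ax, ay, az
```

step_arm --moves '[{"az": -0.114}, {"az": -0.114}, {"tx": 1, "ty": 0.6}, {"tx": 1, "ty": 0.6}, {"tx": 1, "ty": 0.6}]'

```text
schema error: expected keys tx, ty, tz, ax, ay, az
```

```bash
python3 - <<'E'
from h import *
# rest: base by colour + ray onto z=7 ; wires by depth
for n in ("top","scene"):
    z=np.load(f"pics/{n}0.npz"); p=z["p"].astype(int); P=cloud(n,z["d"])
    i=eyes.camera_info(n);K=i["intrinsics"];T=i["cam_to_world"]
    v,u=np.mgrid[0:480,0:640]
    R=np.stack([(u-K[0,2])/K[0,0],-(v-K[1,2])/K[1,1],-np.ones_like(u)],-1)@T[:3,:3].T
    G=T[:3,3]+R*((7-T[2,3])/R[...,2])[...,None]
    k=box(G,400,530,285,410,6,8)&(p.max(-1)<90)
    k=cv2.morphologyEx(k.astype(np.uint8),cv2.MORPH_OPEN,np.ones((5,5)))
    c=max(cv2.findContours(k,0,1)[0],key=cv2.contourArea)
    m=np.zeros((480,640),np.uint8);cv2.drawContours(m,[c],-1,1,-1)
    print(n,"base",m.sum(),rect(G[m>0]))
    k=box(P,400,530,285,410,65,130);Q=P[k]
    for s in (Q[Q[:,0]<466],Q[Q[:,0]>=466]):
        print(" wire",len(s),s.min(0).round(),s.max(0).round(), "x med",np.median(s[:,0]).round(1), "low y",s[s[:,2]<88].mean(0).round(1), "hi",s[s[:,2]>108].round(0).tolist()[:8])
E
```

```text
top base 85 (array([444.5, 324. ]), array([36.1, 11.9]), 89.67)
 wire 86 [441. 318.  67.] [448. 378. 115.] x med 445.3 low y [445.  340.8  81.1] hi [[448.0, 378.0, 110.0], [448.0, 375.0, 113.0], [448.0, 373.0, 112.0], [446.0, 378.0, 113.0], [446.0, 376.0, 112.0], [446.0, 373.0, 111.0], [446.0, 371.0, 111.0], [446.0, 332.0, 111.0]]
 wire 89 [492. 318.  65.] [497. 378. 119.] x med 494.4 low y [494.3 345.1  80.9] hi [[496.0, 376.0, 114.0], [496.0, 374.0, 113.0], [496.0, 372.0, 111.0], [496.0, 368.0, 109.0], [496.0, 325.0, 112.0], [496.0, 323.0, 115.0], [496.0, 319.0, 119.0], [496.0, 320.0, 108.0]]Traceback (most recent call last):
  File "<stdin>", line 11, in <module>
ValueError: max() iterable argument is empty
```

step_arm --moves '[{"tx": 0, "ty": 0, "tz": 0, "ax": 0, "ay": 0, "az": -0.1}, {"tx": 0, "ty": 0, "tz": 0, "ax": 0, "ay": 0, "az": -0.1}, {"tx": 0, "ty": 0, "tz": 0, "ax": 0, "ay": 0, "az": -0.1}, {"tx": 0, "ty": 0, "tz": 0, "ax": 0, "ay": 0, "az": -0.1}, {"tx": 0, "ty": 0, "tz": 0, "ax": 0, "ay": 0, "az": -0.1}]' --gripper 1

```text
clock: 0.72
eef_pos: [259.2, -568.4, 255.8]
tcp_rot: [-3.141, -0.001, 1.218]
contact_force: [1.1, -0.4, -0.8]
opening: 1.0
grasp_force: 0.0
```

step_arm --moves '[{"tx": 0, "ty": 0, "tz": 0, "ax": 0, "ay": 0, "az": -0.114}, {"tx": 0, "ty": 0, "tz": 0, "ax": 0, "ay": 0, "az": -0.114}, {"tx": 1, "ty": 0.6, "tz": 0, "ax": 0, "ay": 0, "az": 0}, {"tx": 1, "ty": 0.6, "tz": 0, "ax": 0, "ay": 0, "az": 0}, {"tx": 1, "ty": 0.6, "tz": 0, "ax": 0, "ay": 0, "az": 0}]'

```text
clock: 1.35
eef_pos: [304.4, -492.7, 255.9]
tcp_rot: [-3.141, -0.001, 1.571]
contact_force: [0.5, 0.1, -0.2]
opening: 0.999
grasp_force: 0.0
```

step_arm --moves '[{"tx": 1, "ty": 0.6, "tz": 0, "ax": 0, "ay": 0, "az": 0}, {"tx": 1, "ty": 0.6, "tz": 0, "ax": 0, "ay": 0, "az": 0}, {"tx": 1, "ty": 0.6, "tz": 0, "ax": 0, "ay": 0, "az": 0}, {"tx": 1, "ty": 0.6, "tz": 0, "ax": 0, "ay": 0, "az": 0}, {"tx": 1, "ty": 0.6, "tz": 0, "ax": 0, "ay": 0, "az": 0}]'

```text
clock: 1.98
eef_pos: [379.4, -367.6, 256.0]
tcp_rot: [-3.141, -0.0, 1.571]
contact_force: [1.4, 0.0, -0.3]
opening: 0.997
grasp_force: 0.0
```

step_arm --moves '[{"tx": 1, "ty": 0.6, "tz": 0, "ax": 0, "ay": 0, "az": 0}, {"tx": 1, "ty": 0.6, "tz": 0, "ax": 0, "ay": 0, "az": 0}, {"tx": 1, "ty": 0.6, "tz": 0, "ax": 0, "ay": 0, "az": 0}, {"tx": 1, "ty": 0.6, "tz": 0, "ax": 0, "ay": 0, "az": 0}, {"tx": 1, "ty": 0.6, "tz": 0, "ax": 0, "ay": 0, "az": 0}]'

```text
clock: 2.6
eef_pos: [454.4, -242.6, 256.0]
tcp_rot: [-3.141, -0.0, 1.571]
contact_force: [-0.1, 0.6, 0.2]
opening: 0.996
grasp_force: 0.0
```

step_arm --moves '[{"tx": 1, "ty": 0.6, "tz": 0, "ax": 0, "ay": 0, "az": 0}, {"tx": 1, "ty": 0.6, "tz": 0, "ax": 0, "ay": 0, "az": 0}, {"tx": 1, "ty": 0.6, "tz": 0, "ax": 0, "ay": 0, "az": 0}, {"tx": 1, "ty": 0.6, "tz": 0, "ax": 0, "ay": 0, "az": 0}, {"tx": 1, "ty": 0.6, "tz": 0, "ax": 0, "ay": 0, "az": 0}]'

```text
clock: 3.22
eef_pos: [529.3, -117.6, 256.0]
tcp_rot: [-3.141, -0.0, 1.571]
contact_force: [0.1, -0.3, 0.7]
opening: 0.999
grasp_force: 0.0
```

step_arm --moves '[{"tx": 1, "ty": 0.6, "tz": 0, "ax": 0, "ay": 0, "az": 0}, {"tx": 1, "ty": 0.6, "tz": 0, "ax": 0, "ay": 0, "az": 0}, {"tx": 1, "ty": 0.6, "tz": 0, "ax": 0, "ay": 0, "az": 0}, {"tx": 1, "ty": 0.6, "tz": 0, "ax": 0, "ay": 0, "az": 0}, {"tx": 1, "ty": 0.6, "tz": 0, "ax": 0, "ay": 0, "az": 0}]'

```text
clock: 3.85
eef_pos: [604.2, 7.4, 255.9]
tcp_rot: [-3.141, 0.0, 1.571]
contact_force: [0.2, 0.5, 0.0]
opening: 1.002
grasp_force: 0.0
```

step_arm --moves '[{"tx": 1, "ty": 0.6, "tz": 0, "ax": 0, "ay": 0, "az": 0}, {"tx": 1, "ty": 0.6, "tz": 0, "ax": 0, "ay": 0, "az": 0}, {"tx": 0, "ty": 0, "tz": 0, "ax": 0, "ay": 0, "az": 0}]' --gripper 0.4

```text
clock: 4.22
eef_pos: [634.4, 58.0, 255.7]
tcp_rot: [-3.141, -0.0, 1.573]
contact_force: [0.9, -0.1, -0.5]
opening: 0.408
grasp_force: 0.0
```

```bash
python3 - <<'E'
from h import *
s=r.sense(); print(s["clock"],s["eef_pos"],s["tcp_rot"],s["opening"])
i=eyes.camera_info("wrist"); p,d=eyes.grab_frame("wrist")
print(i, (d>0).mean()); cv2.imwrite("pics/w1.png",p[:,:,::-1]); np.savez("pics/w1.npz",p=p,d=d)
P=cloud("wrist",d,i)
k=box(P,580,665,0,115,95,130);Q=P[k]
print(len(Q),rect(Q),np.median(Q,0),np.percentile(Q[:,2],95))
k=box(P,600,672,20,95,95,130);Q=P[k];print(len(Q),rect(Q),np.median(Q,0))
E
```

```text
4.225 [634.39578914  58.00493205 255.6901922 ] [-3.14111684e+00 -2.23797545e-04  1.57320946e+00] 0.4078804852190304
{'intrinsics': array([[371.64829954,   0.        , 321.85749343],
       [  0.        , 371.64829954, 238.26413325],
       [  0.        ,   0.        ,   1.        ]]), 'cam_to_world': array([[ 9.99998102e-01, -1.84428185e-03,  6.28635255e-04,
         6.34073205e+02],
       [ 1.59949786e-03,  9.61244296e-01,  2.75693389e-01,
         1.28216771e+02],
       [-1.11272837e-03, -2.75691861e-01,  9.61245421e-01,
         3.74689103e+02],
       [ 0.00000000e+00,  0.00000000e+00,  0.00000000e+00,
         1.00000000e+00]])} 0.994755859375
2179 (array([649.1,  57.5]), array([115. ,  31.8]), 89.99) [639.02265712  62.14334343 117.68796309] 119.0645882440177
1100 (array([637.3,  57.5]), array([ 8., 75.]), 0.49) [637.4120045   58.91942007 117.68807294]
```

View pics/w1.png

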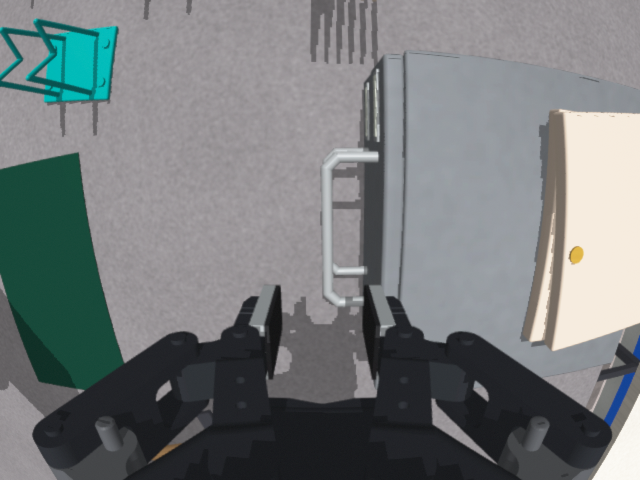

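The wrist view shows the bar at column 328, rows 155–300, so it lies at x≈637, y≈58, with its top at z≈118. I'll lower one finger on either side of it.

step_arm --moves '[{"tx": 0, "ty": 0.1, "tz": 1, "ax": 0, "ay": 0, "az": 0}, {"tx": 0, "ty": 0, "tz": 1, "ax": 0, "ay": 0, "az": 0}, {"tx": 0, "ty": 0, "tz": 1, "ax": 0, "ay": 0, "az": 0}, {"tx": 0, "ty": 0, "tz": 1, "ax": 0, "ay": 0, "az": 0}, {"tx": 0, "ty": 0, "tz": 0.6, "ax": 0, "ay": 0, "az": 0}]' --gripper 0.3

```text
clock: 4.9
eef_pos: [635.4, 55.6, 140.0]
tcp_rot: [-3.14, 0.0, 1.571]
contact_force: [-0.6, -0.2, -0.3]
opening: 0.301
grasp_force: 0.0
```

step_arm --moves '[{"tx": 0, "ty": 0, "tz": 0.4, "ax": 0, "ay": 0, "az": 0}, {"tx": 0, "ty": 0, "tz": 0.36, "ax": 0, "ay": 0, "az": 0}, {"tx": 0, "ty": 0, "tz": 0, "ax": 0, "ay": 0, "az": 0}]'

```text
clock: 5.28
eef_pos: [636.8, 56.4, 122.6]
tcp_rot: [3.141, 0.0, 1.571]
contact_force: [0.3, 0.4, 0.5]
opening: 0.295
grasp_force: 0.0
```

step_arm --moves '[{"tx": 0, "ty": 0, "tz": 0, "ax": 0, "ay": 0, "az": 0}, {"tx": 0, "ty": 0, "tz": 0, "ax": 0, "ay": 0, "az": 0}, {"tx": 0, "ty": 0, "tz": 0, "ax": 0, "ay": 0, "az": 0}]' --gripper 0 --newtons 25

```text
clock: 5.65
eef_pos: [636.9, 56.5, 122.7]
tcp_rot: [3.141, 0.0, 1.572]
contact_force: [0.6, -0.1, 2.3]
opening: 0.082
grasp_force: 24.4
```

Bar gripped. I'll pull now.

step_arm --moves '[{"tx": 0, "ty": -0.15, "tz": 0, "ax": 0, "ay": 0, "az": 0}, {"tx": 0, "ty": -0.3, "tz": 0, "ax": 0, "ay": 0, "az": 0}, {"tx": 0, "ty": -0.4, "tz": 0, "ax": 0, "ay": 0, "az": 0}, {"tx": 0, "ty": -0.4, "tz": 0, "ax": 0, "ay": 0, "az": 0}, {"tx": 0, "ty": -0.4, "tz": 0, "ax": 0, "ay": 0, "az": 0}]'

```text
clock: 6.28
eef_pos: [594.6, 55.8, 122.7]
tcp_rot: [3.141, 0.001, 1.572]
contact_force: [3.3, -6.6, 5.1]
opening: 0.08
grasp_force: 24.9
```

step_arm --moves '[{"tx": 0, "ty": -0.4, "tz": 0, "ax": 0, "ay": 0, "az": 0}, {"tx": 0, "ty": -0.4, "tz": 0, "ax": 0, "ay": 0, "az": 0}, {"tx": 0, "ty": -0.4, "tz": 0, "ax": 0, "ay": 0, "az": 0}, {"tx": 0, "ty": -0.4, "tz": 0, "ax": 0, "ay": 0, "az": 0}, {"tx": 0, "ty": -0.4, "tz": 0, "ax": 0, "ay": 0, "az": 0}]'

```text
clock: 6.9
eef_pos: [544.5, 55.0, 122.7]
tcp_rot: [3.141, 0.002, 1.572]
contact_force: [3.8, -12.8, 5.8]
opening: 0.079
grasp_force: 25.0
```

step_arm --moves '[{"tx": 0, "ty": -0.4, "tz": 0, "ax": 0, "ay": 0, "az": 0}, {"tx": 0, "ty": -0.4, "tz": 0, "ax": 0, "ay": 0, "az": 0}, {"tx": 0, "ty": -0.3, "tz": 0, "ax": 0, "ay": 0, "az": 0}, {"tx": 0, "ty": -0.3, "tz": 0, "ax": 0, "ay": 0, "az": 0}, {"tx": 0, "ty": -0.2, "tz": 0, "ax": 0, "ay": 0, "az": 0}]'

```text
clock: 7.52
eef_pos: [504.4, 54.4, 122.6]
tcp_rot: [3.142, 0.003, 1.573]
contact_force: [3.3, -17.9, 6.0]
opening: 0.082
grasp_force: 25.0
```

step_arm --moves '[{"tx": -0.08, "ty": -0.2, "tz": 0, "ax": 0, "ay": 0, "az": 0}, {"tx": 0, "ty": -0.2, "tz": 0, "ax": 0, "ay": 0, "az": 0}, {"tx": 0, "ty": -0.16, "tz": 0, "ax": 0, "ay": 0, "az": 0}]'

```text
clock: 7.9
eef_pos: [490.6, 53.9, 122.6]
tcp_rot: [3.141, 0.001, 1.572]
contact_force: [2.3, -6.8, 6.5]
opening: 0.079
grasp_force: 25.0
```

step_arm --moves '[{"tx": 0, "ty": -0.16, "tz": 0, "ax": 0, "ay": 0, "az": 0}, {"tx": 0, "ty": -0.16, "tz": 0, "ax": 0, "ay": 0, "az": 0}]'

```text
clock: 8.15
eef_pos: [482.7, 53.8, 122.6]
tcp_rot: [3.141, 0.001, 1.572]
contact_force: [3.7, -7.7, 6.1]
opening: 0.078
grasp_force: 25.0
```

step_arm --moves '[{"tx": -0.01, "ty": -0.16, "tz": 0, "ax": 0, "ay": 0, "az": 0}]'

```text
clock: 8.28
eef_pos: [478.7, 53.7, 122.6]
tcp_rot: [3.141, 0.001, 1.572]
contact_force: [2.6, -6.1, 5.8]
opening: 0.077
grasp_force: 25.0
```

step_arm --moves '[{"tx": 0, "ty": -0.12, "tz": 0, "ax": 0, "ay": 0, "az": 0}, {"tx": 0, "ty": -0.1, "tz": 0, "ax": 0, "ay": 0, "az": 0}]'

```text
clock: 8.52
eef_pos: [474.4, 53.6, 122.7]
tcp_rot: [3.138, 0.001, 1.572]
contact_force: [12.9, -7.5, -4.8]
opening: 0.082
grasp_force: 24.3
```

step_arm --moves '[{"tx": 0, "ty": -0.1, "tz": 0, "ax": 0, "ay": 0, "az": 0}]'

```text
clock: 8.65
eef_pos: [474.3, 53.7, 122.8]
tcp_rot: [3.133, 0.001, 1.572]
contact_force: [21.8, -8.9, -16.3]
opening: 0.081
grasp_force: 23.9
```

It's at the stop. I'll relax the pull, release and lift.

step_arm --moves '[{"tx": 0, "ty": 0.12, "tz": 0, "ax": 0, "ay": 0, "az": 0}, {"tx": 0, "ty": 0, "tz": 0, "ax": 0, "ay": 0, "az": 0}]' --gripper 0.3

```text
clock: 8.9
eef_pos: [472.8, 54.3, 121.9]
tcp_rot: [-3.139, -0.0, 1.571]
contact_force: [-0.7, -1.1, 0.7]
opening: 0.304
grasp_force: 1.0
```

step_arm --moves '[{"tx": 0, "ty": 0, "tz": 0, "ax": 0, "ay": 0, "az": 0}, {"tx": 0, "ty": 0, "tz": -0.4, "ax": 0, "ay": 0, "az": 0}, {"tx": 0, "ty": 0, "tz": -1, "ax": 0, "ay": 0, "az": 0}, {"tx": 0, "ty": 0, "tz": -1, "ax": 0, "ay": 0, "az": 0}, {"tx": 0, "ty": 0, "tz": -1, "ax": 0, "ay": 0, "az": 0}]'

```text
clock: 9.52
eef_pos: [474.2, 54.3, 208.7]
tcp_rot: [3.141, -0.0, 1.571]
contact_force: [0.1, -0.2, 0.1]
opening: 0.299
grasp_force: 0.0
```

step_arm --moves '[{"tx": 0, "ty": 1, "tz": -1, "ax": 0, "ay": 0, "az": 0}, {"tx": 0, "ty": 1, "tz": -1, "ax": 0, "ay": 0, "az": 0}, {"tx": 0, "ty": 1, "tz": -1, "ax": 0, "ay": 0, "az": 0}, {"tx": 0, "ty": 1, "tz": 0, "ax": 0, "ay": 0, "az": 0}, {"tx": 0, "ty": 0, "tz": 0, "ax": 0, "ay": 0, "az": 0}]' --gripper 1

```text
clock: 10.15
eef_pos: [575.2, 54.4, 282.9]
tcp_rot: [3.141, -0.0, 1.571]
contact_force: [0.2, 0.2, -0.3]
opening: 1.002
grasp_force: 0.0
```

```bash
python3 - <<'E'
from h import *
s=r.sense(); print(s["clock"],s["eef_pos"],s["tcp_rot"])
i=eyes.camera_info("wrist"); p,d=eyes.grab_frame("wrist"); cv2.imwrite("pics/w2.png",p[:,:,::-1]); np.savez("pics/w2.npz",p=p,d=d,T=i["cam_to_world"])
p2,d2=eyes.grab_frame("top"); np.savez("pics/top2.npz",p=p2,d=d2)
cv2.imwrite("pics/t2.png",np.vstack([cv2.resize(p2[60:260,250:400],None,fx=3,fy=3)])[:,:,::-1])
P=cloud("top",d2); k=box(P,440,520,0,115,95,130); print("handle",rect(P[k]),np.median(P[k],0))
E
```

```text
10.15 [575.20866201  54.3506782  282.86708285] [ 3.14052040e+00 -2.35773735e-04  1.57122292e+00]
handle (array([490.8,  54.7]), array([ 40.2, 109.8]), 0.91) [476.93880444  52.73937701 115.38846402]
```

View pics/w2.png

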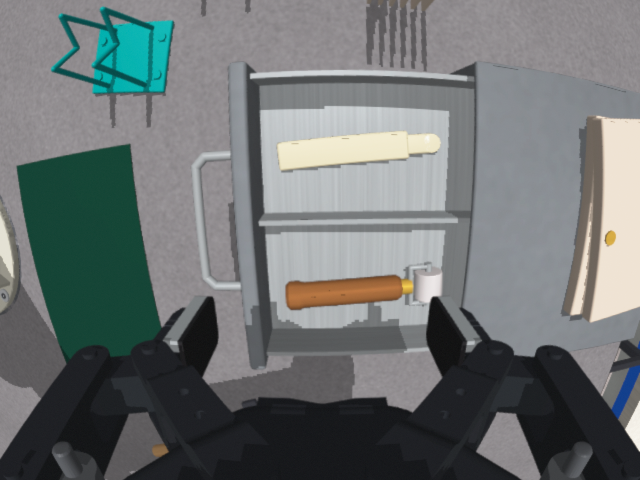

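The wrist view shows the drawer out. The roller is in the near bay, with its brown handle at pixels (287,294)–(403,288) and the wheel at (428,285). The bone folder is in the other bay around (355,150).

```bash
python3 - <<'E'
from h import *
C=[]
for n,f in (("wrist","w2"),("top","top2")):
    z=np.load(f"pics/{f}.npz"); p=z["p"]; i=eyes.camera_info(n)
    if n=="wrist": i["cam_to_world"]=z["T"]
    P=cloud(n,z["d"],i); h=cv2.cvtColor(p,cv2.COLOR_RGB2HSV)
    k=(h[...,0]<16)&(h[...,1]>110)&(h[...,2]>50)&box(P,520,715,-75,170,80,140)
    Q=P[k]; c,s,a=rect(Q); print(n,len(Q),c,s,a,"z top",np.percentile(Q[:,2],[50,90,97]).round(1))
    ym=[np.median(Q[abs(Q[:,0]-x)<5][:,1]).round(1) for x in (570,590,610,630)]; 
    q=Q[(Q[:,2]>np.percentile(Q[:,2],70))]; a1=np.polyfit(q[:,0],q[:,1],1); print("xrange",Q[:,0].min(),Q[:,0].max(),"mid y@",ym,"ridge fit",a1, "y@595",np.polyval(a1,595))
    pix=np.argwhere(k).mean(0)[::-1]; C.append((pix,i))
    w=(h[...,1]<25)&(h[...,2]>200)&box(P,520,760,-75,40,80,140); W=P[w]; print(" wheel",len(W),rect(W) if len(W) else 0)
    g=box(P,560,680,10,45,60,140)&~k; print(" floor z",np.percentile(P[g][:,2],[10,50]))
def ray(pix,i,n):
    K,T=i["intrinsics"],i["cam_to_world"]; x,y=(pix-K[:2,2])/K[0,0]
    if n=="wrist": t=np.hypot(x,y); x,y=np.array([x,y])*np.tan(t)/t
    v=T[:3,:3]@[x,-y,-1]; return T[:3,3],v/np.linalg.norm(v)
(o1,v1),(o2,v2)=ray(*C[0],"wrist"),ray(*C[1],"top")
t=np.linalg.lstsq(np.c_[v1,-v2],o2-o1,rcond=None)[0]; print("tri",o1+t[0]*v1,o2+t[1]*v2)
z=np.load("pics/top2.npz");P=cloud("top",z["d"]);k=box(P,690,900,-70,190,150,230);print("notebooks",P[k].min(0),P[k].max(0))
print("chest edge",P[box(P,640,900,-40,0,140,152)][:,0].min())
E
```

```text
wrist 2790 [594.1  -9.7] [100.7  22.7] 3.8 z top [110.2 112.2 113. ]
xrange 543.6063599468002 644.0856971792404 mid y@ [np.float64(-8.1), np.float64(-6.8), np.float64(-5.2), np.float64(-3.4)] ridge fit [  0.07437101 -54.60999127] y@595 -10.359240270504323
 wheel 472 (array([667.4,  -4.3]), array([25. , 36.2]), 5.76)
 floor z [86.43522829 87.33463458]
top 131 [562.4 -13.6] [35.7 18.6] 3.53 z top [108.7 111.9 113.3]
xrange 544.8097700812934 580.2973931563695 mid y@ [np.float64(-13.3), np.float64(nan), np.float64(nan), np.float64(nan)] ridge fit [ 1.55039363e-02 -2.14047756e+01] y@595 -12.179933467979916
 wheel 0 0
 floor z [81.21686831 84.52622702]
tri [594.03064226 -16.43619724  88.21025371] [563.56098531 -14.92457317  85.66727209]
notebooks [715.73588402 -60.78625866 150.0065781 ] [899.954486   180.52453166 181.56647993]
chest edge 727.4690659735031
  return _methods._mean(a, axis=axis, dtype=dtype,
  ret = ret.dtype.type(ret / rcount)
```

step_arm --moves '[{"tx": 0, "ty": 0, "tz": 0, "ax": 0, "ay": 0, "az": -0.116}, {"tx": 0, "ty": 0, "tz": 0, "ax": 0, "ay": 0, "az": -0.116}, {"tx": 0, "ty": 0, "tz": 0, "ax": 0, "ay": 0, "az": -0.116}, {"tx": 0, "ty": 0, "tz": 0, "ax": 0, "ay": 0, "az": -0.116}, {"tx": 0, "ty": 0, "tz": 0, "ax": 0, "ay": 0, "az": -0.116}]' --gripper 0.5

```text
clock: 10.88
eef_pos: [572.8, 54.3, 282.1]
tcp_rot: [-3.141, -0.001, 2.489]
contact_force: [0.7, -0.4, -0.1]
opening: 0.503
grasp_force: 0.0
```

step_arm --moves '[{"tx": 0, "ty": 0, "tz": 0, "ax": 0, "ay": 0, "az": -0.116}, {"tx": 0, "ty": 0, "tz": 0, "ax": 0, "ay": 0, "az": -0.116}, {"tx": 0, "ty": 0, "tz": 0, "ax": 0, "ay": 0, "az": -0.116}, {"tx": 0, "ty": 0, "tz": 0, "ax": 0, "ay": 0, "az": -0.116}, {"tx": 0, "ty": 0, "tz": 0, "ax": 0, "ay": 0, "az": 0}]'

```text
clock: 11.5
eef_pos: [573.1, 54.3, 282.2]
tcp_rot: [3.142, -0.001, -3.073]
contact_force: [0.4, 0.2, -1.0]
opening: 0.499
grasp_force: 0.0
```

step_arm --moves '[{"tx": -0.4, "ty": -0.9, "tz": 0, "ax": 0, "ay": 0, "az": 0}, {"tx": -0.4, "ty": -0.9, "tz": 0, "ax": 0, "ay": 0, "az": 0}, {"tx": -0.5, "ty": -0.8, "tz": 0, "ax": 0, "ay": 0, "az": 0}, {"tx": 0, "ty": 0, "tz": 0, "ax": 0, "ay": 0, "az": 0}]'

```text
clock: 12.0
eef_pos: [612.1, -10.0, 282.1]
tcp_rot: [-3.141, 0.0, -3.075]
contact_force: [-0.3, 0.7, 0.7]
opening: 0.497
grasp_force: 0.0
```

```bash
cat > look.py <<'E'
from h import *
s=r.sense(); print(s["clock"],s["eef_pos"].round(1),s["tcp_rot"].round(3),s["qpos"].round(2))
i=eyes.camera_info("wrist"); p,d=eyes.grab_frame("wrist"); P=cloud("wrist",d,i); h=cv2.cvtColor(p,cv2.COLOR_RGB2HSV)
import sys; f=sys.argv[1]; cv2.imwrite(f"pics/{f}.png",p[:,:,::-1]); np.savez(f"pics/{f}.npz",p=p,d=d,T=i["cam_to_world"])
k=(h[...,0]<16)&(h[...,1]>110)&(h[...,2]>50)&box(P,520,715,-75,170,80,140); Q=P[k]
print(len(Q),rect(Q),"z",np.percentile(Q[:,2],[50,90,97]).round(1),"x",Q[:,0].min(),Q[:,0].max())
for x in range(560,650,15):
    q=Q[abs(Q[:,0]-x)<4]; 
    if len(q)>10: print(x,np.percentile(q[:,1],[3,97]).round(1),q[:,1][q[:,2]>np.percentile(q[:,2],75)].mean().round(1))
E
python3 look.py w3
```

```text
12.0 [612.1 -10.  282.1] [-3.141  0.    -3.075] [-0.02  0.31  1.63 -0.    1.2  -1.66]
3262 (array([594.2, -11.7]), array([100.8,  23.7]), 3.75) z [110.5 112.3 113. ] x 543.3062352062378 644.8302273195011
560 [-24.1  -3.8] -13.7
575 [-22.4  -2.8] -12.0
590 [-21.5  -0.8] -10.8
605 [-20.2   0.2] -9.7
620 [-18.9   1.3] -8.7
635 [-17.5   2.5] -7.6
```

View pics/w3.png

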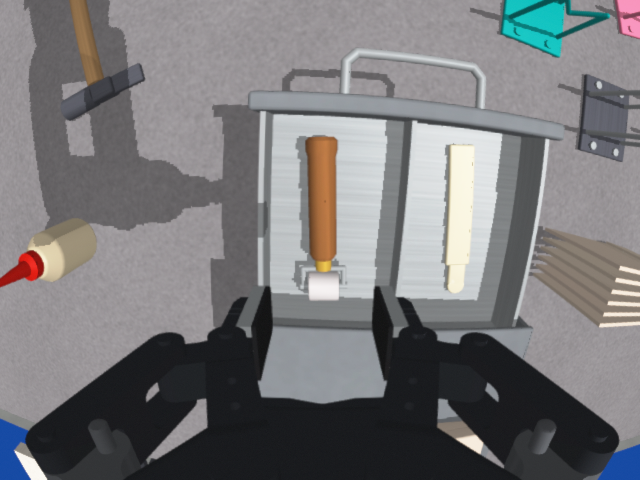

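The second wrist view shows the roller handle between pixels (322,137) and (322,262), with its axis at y≈-9.5 at x=612. The tool is aligned over it, so I descend.

step_arm --moves '[{"tx": 0, "ty": 0, "tz": 1, "ax": 0, "ay": 0, "az": 0}, {"tx": 0, "ty": 0, "tz": 1, "ax": 0, "ay": 0, "az": 0}, {"tx": 0, "ty": 0, "tz": 1, "ax": 0, "ay": 0, "az": 0}, {"tx": 0, "ty": 0, "tz": 1, "ax": 0, "ay": 0, "az": 0}, {"tx": 0, "ty": 0, "tz": 1, "ax": 0, "ay": 0, "az": 0}]'

```text
clock: 12.68
eef_pos: [610.8, -7.7, 156.5]
tcp_rot: [3.141, -0.0, -3.072]
contact_force: [-0.1, 0.9, -0.2]
opening: 0.498
grasp_force: 0.0
```

step_arm --moves '[{"tx": 0, "ty": 0, "tz": 0.7, "ax": 0, "ay": 0, "az": 0}, {"tx": 0, "ty": 0, "tz": 0.4, "ax": 0, "ay": 0, "az": 0}, {"tx": 0, "ty": 0, "tz": 0.4, "ax": 0, "ay": 0, "az": 0}, {"tx": 0, "ty": 0, "tz": 0.2, "ax": 0, "ay": 0, "az": 0}, {"tx": 0, "ty": 0, "tz": 0, "ax": 0, "ay": 0, "az": 0}]'

```text
clock: 13.3
eef_pos: [611.1, -8.3, 114.7]
tcp_rot: [3.142, -0.0, -3.072]
contact_force: [1.0, 0.2, -0.4]
opening: 0.501
grasp_force: 0.0
```

step_arm --moves '[{"tx": 0, "ty": 0, "tz": 0, "ax": 0, "ay": 0, "az": 0}, {"tx": 0, "ty": 0, "tz": 0, "ax": 0, "ay": 0, "az": 0}, {"tx": 0, "ty": 0, "tz": 0, "ax": 0, "ay": 0, "az": 0}, {"tx": 0, "ty": 0, "tz": 0, "ax": 0, "ay": 0, "az": 0}]' --gripper 0 --newtons 35

```text
clock: 13.8
eef_pos: [611.5, -8.4, 115.4]
tcp_rot: [-3.142, 0.001, -3.072]
contact_force: [-0.5, 0.4, 6.0]
opening: 0.252
grasp_force: 34.9
```

step_arm --moves '[{"tx": 0, "ty": 0, "tz": -0.3, "ax": 0, "ay": 0, "az": 0}, {"tx": 0, "ty": 0, "tz": -0.5, "ax": 0, "ay": 0, "az": 0}, {"tx": 0, "ty": 0, "tz": -0.8, "ax": 0, "ay": 0, "az": 0}, {"tx": 0, "ty": 0, "tz": -0.8, "ax": 0, "ay": 0, "az": 0}, {"tx": 0, "ty": 0, "tz": -0.8, "ax": 0, "ay": 0, "az": 0}]'

```text
clock: 14.42
eef_pos: [611.1, -8.4, 196.1]
tcp_rot: [-3.142, 0.0, -3.072]
contact_force: [0.6, -0.3, -1.0]
opening: 0.255
grasp_force: 34.4
```

step_arm --moves '[{"tx": 0, "ty": 0, "tz": -0.8, "ax": 0, "ay": 0, "az": 0}, {"tx": 0, "ty": 0, "tz": -0.8, "ax": 0, "ay": 0, "az": 0}, {"tx": 0, "ty": 0, "tz": -0.8, "ax": 0, "ay": 0, "az": 0}, {"tx": 0, "ty": 0, "tz": 0, "ax": 0, "ay": 0, "az": 0}]'

```text
clock: 14.92
eef_pos: [612.0, -8.3, 256.9]
tcp_rot: [-3.141, 0.004, -3.072]
contact_force: [0.8, 0.1, -1.6]
opening: 0.251
grasp_force: 34.4
```

```bash
cat > held.py <<'E'
from h import *
import sys; f=sys.argv[1]
s=r.sense(); e=s["eef_pos"]; print(s["clock"],e.round(1),s["tcp_rot"].round(3),s["opening"],s["grasp_force"])
i=eyes.camera_info("wrist"); p,d=eyes.grab_frame("wrist"); P=cloud("wrist",d,i); h=cv2.cvtColor(p,cv2.COLOR_RGB2HSV)
cv2.imwrite(f"pics/{f}.png",p[:,:,::-1]); np.savez(f"pics/{f}.npz",p=p,d=d,T=i["cam_to_world"])
from scipy.spatial.transform import Rotation as R
L=(P-e)@R.from_euler("xyz",s["tcp_rot"]).as_matrix()
k=(h[...,0]<16)&(h[...,1]>110)&(h[...,2]>40)&box(L,-120,120,-25,25,-20,50); Q=L[k]
print("handle in tool frame",len(Q),Q.min(0).round(1),Q.max(0).round(1),rect(Q))
for x in range(-40,80,12):
    q=Q[abs(Q[:,0]-x)<4]
    if len(q)>10: print(x,"y",np.percentile(q[:,1],[3,97]).round(1),"top z",np.percentile(q[:,2],5).round(1))
E
python3 held.py w4
```

```text
14.925 [612.   -8.3 256.9] [-3.141  0.004 -3.072] 0.25084043476124257 34.41480875015259
handle in tool frame 14382 [-37.8 -12.1   0.4] [68.1 12.5 14. ] (array([15.2,  0.9]), array([ 24.6, 106.1]), 89.11)
-28 y [-9.6 10. ] top z 3.3
-16 y [-10.   10.2] top z 3.4
-4 y [-10.2  10.5] top z 3.4
8 y [-10.1  10.4] top z 3.3
20 y [-9.7 10.2] top z 3.2
32 y [-9.8 10.3] top z 3.2
44 y [-9.7 10.3] top z 3.1
56 y [-10.4  11.1] top z 1.9
68 y [-10.4  10.7] top z 2.0
```

View pics/w4.png

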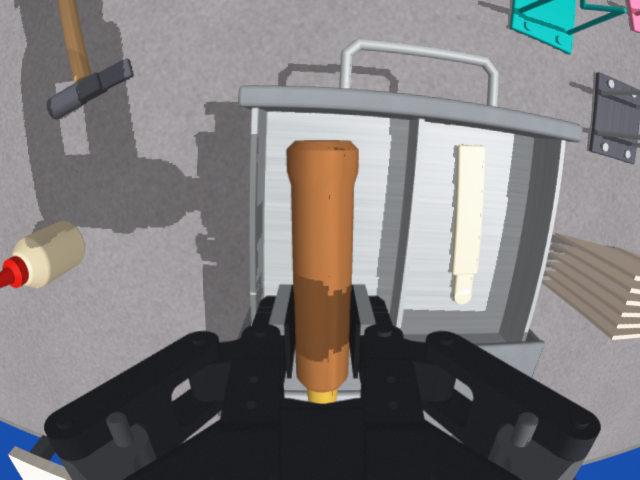

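The grip is good. The roller is level, its axis is about 15 mm ahead of the TCP, and the origin is at about +3 mm along tool x. The folder is still in its bay at pixel (467,225). Next I move towards the rest, stopping 118 mm short to measure it.

step_arm --moves '[{"tx": 0.3, "ty": 0.6, "tz": 0, "ax": 0, "ay": 0, "az": 0}, {"tx": 0.5, "ty": 1, "tz": 0, "ax": 0, "ay": 0, "az": 0}, {"tx": 0.5, "ty": 1, "tz": 0, "ax": 0, "ay": 0, "az": 0}, {"tx": 0.5, "ty": 1, "tz": 0, "ax": 0, "ay": 0, "az": 0}, {"tx": 0.5, "ty": 1, "tz": 0, "ax": 0, "ay": 0, "az": 0}]'

```text
clock: 15.6
eef_pos: [543.9, 103.7, 253.7]
tcp_rot: [3.142, -0.002, -3.072]
contact_force: [0.1, 0.6, -0.7]
opening: 0.252
grasp_force: 34.4
```

step_arm --moves '[{"tx": 0.5, "ty": 1, "tz": 0, "ax": 0, "ay": 0, "az": 0}, {"tx": 0.5, "ty": 1, "tz": 0, "ax": 0, "ay": 0, "az": 0}, {"tx": 0.5, "ty": 1, "tz": 0, "ax": 0, "ay": 0, "az": 0}, {"tx": 0.5, "ty": 1, "tz": 0, "ax": 0, "ay": 0, "az": 0}, {"tx": 0.5, "ty": 0.8, "tz": 0, "ax": 0, "ay": 0, "az": 0}]'

```text
clock: 16.23
eef_pos: [473.2, 218.9, 253.8]
tcp_rot: [-3.141, -0.002, -3.071]
contact_force: [-0.3, -0.1, -1.0]
opening: 0.252
grasp_force: 34.4
```

step_arm --moves '[{"tx": 0.2, "ty": 0.5, "tz": 0, "ax": 0, "ay": 0, "az": 0}, {"tx": 0, "ty": 0, "tz": 0, "ax": 0, "ay": 0, "az": 0}]'

```text
clock: 16.48
eef_pos: [468.6, 230.5, 254.4]
tcp_rot: [-3.141, -0.001, -3.07]
contact_force: [0.2, 0.2, -1.6]
opening: 0.251
grasp_force: 34.4
```

```bash
cat > rest.py <<'E'
from h import *
import sys; f=sys.argv[1]
s=r.sense(); e=s["eef_pos"]; print(s["clock"],e.round(1),s["tcp_rot"].round(3))
i=eyes.camera_info("wrist"); p,d=eyes.grab_frame("wrist"); P=cloud("wrist",d,i)
cv2.imwrite(f"pics/{f}.png",p[:,:,::-1]); np.savez(f"pics/{f}.npz",p=p,d=d,T=i["cam_to_world"])
b=box(P,400,540,285,410,4,11)&(p.max(-1)<120); print("base",b.sum(),rect(P[b]))
Q=P[box(P,425,515,300,395,70,125)]
for w in (Q[Q[:,0]<470],Q[Q[:,0]>=470]):
    if len(w)<20: print("few",len(w)); continue
    l=np.polyfit(w[:,1],w[:,0],1); print("wire n",len(w),"x@348",np.polyval(l,348).round(1),"slope",l[0].round(4),"y",w[:,1].min().round(1),w[:,1].max().round(1),"z",w[:,2].min().round(1),w[:,2].max().round(1))
    o=np.median(w[:,1]); up=w[(w[:,2]>88)&(w[:,2]<107)]
    up=up[(abs(up[:,1]-348)<24)]
    for sgn in (-1,1):
        q=up[(up[:,1]-348)*sgn>3]
        if len(q)>10: g=np.polyfit(q[:,2],q[:,1],1); print("  arm",sgn,len(q),"y@z100",np.polyval(g,100).round(1),"slope",g[0].round(2))
E
python3 rest.py w5
```

```text
16.475 [468.6 230.5 254.4] [-3.141e+00 -1.000e-03 -3.070e+00]
base 1273 (array([469.1, 348.2]), array([83.6, 99.7]), 89.15)
wire n 734 x@348 443.7 slope 0.0265 y 318.0 379.3 z 70.0 118.3
  arm -1 58 y@z100 336.9 slope -0.71
  arm 1 188 y@z100 362.9 slope 0.75
wire n 788 x@348 493.2 slope 0.0316 y 316.6 379.3 z 70.5 117.5
  arm -1 75 y@z100 334.9 slope -0.77
  arm 1 166 y@z100 361.9 slope 0.79
```

View pics/w5.png

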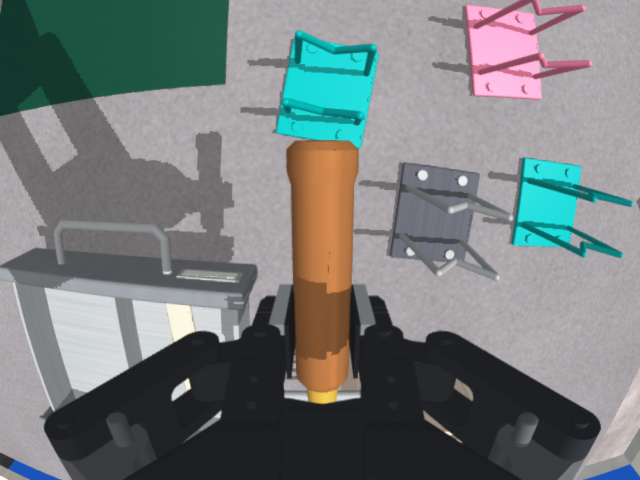

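The dark rest at pixels (395–478, 165–262) is measured as follows: centre (469, 348.7), yaw about −0.02 rad, wires rising to 115–118 mm and V arms symmetric about y≈349. The turquoise and pink ones are to be avoided. I'll turn and move over it.

step_arm --moves '[{"tx": 0, "ty": 0, "tz": 0, "ax": 0, "ay": 0, "az": 0.06}, {"tx": -0.03, "ty": 0.8, "tz": 0, "ax": 0, "ay": 0, "az": 0}, {"tx": 0, "ty": 1, "tz": 0, "ax": 0, "ay": 0, "az": 0}, {"tx": 0, "ty": 1, "tz": 0, "ax": 0, "ay": 0, "az": 0}, {"tx": 0, "ty": 1, "tz": 0, "ax": 0, "ay": 0, "az": 0}]'

```text
clock: 17.15
eef_pos: [472.7, 326.2, 254.7]
tcp_rot: [3.141, 0.0, 3.118]
contact_force: [0.2, 0.1, -1.4]
opening: 0.249
grasp_force: 34.5
```

step_arm --moves '[{"tx": 0, "ty": 0.6, "tz": 0, "ax": 0, "ay": 0, "az": 0}, {"tx": 0, "ty": 0.33, "tz": 0, "ax": 0, "ay": 0, "az": 0}, {"tx": 0, "ty": 0, "tz": 0, "ax": 0, "ay": 0, "az": 0}, {"tx": 0, "ty": 0, "tz": 0.5, "ax": 0, "ay": 0, "az": 0}, {"tx": 0, "ty": 0, "tz": 0.5, "ax": 0, "ay": 0, "az": 0}]'

```text
clock: 17.77
eef_pos: [472.8, 347.4, 228.8]
tcp_rot: [-3.141, -0.0, 3.116]
contact_force: [-0.2, -0.3, -1.9]
opening: 0.255
grasp_force: 34.5
```

step_arm --moves '[{"tx": 0, "ty": 0, "tz": 0.5, "ax": 0, "ay": 0, "az": 0}, {"tx": 0, "ty": 0, "tz": 0.5, "ax": 0, "ay": 0, "az": 0}, {"tx": 0, "ty": 0, "tz": 0.5, "ax": 0, "ay": 0, "az": 0}, {"tx": 0, "ty": 0, "tz": 0, "ax": 0, "ay": 0, "az": 0}, {"tx": 0, "ty": 0, "tz": 0, "ax": 0, "ay": 0, "az": 0}]'

```text
clock: 18.4
eef_pos: [473.1, 348.2, 192.5]
tcp_rot: [3.141, 0.0, 3.117]
contact_force: [0.1, 0.2, -1.4]
opening: 0.251
grasp_force: 34.5
```

```bash
python3 - <<'E'
from h import *
s=r.sense(); print(s["clock"],s["eef_pos"].round(1),s["tcp_rot"].round(3))
for n in ("top","scene","wrist"):
    i=eyes.camera_info(n); p,d=eyes.grab_frame(n); np.savez(f"pics/{n}6.npz",p=p,d=d,T=i["cam_to_world"])
    P=cloud(n,d,i); Q=P[box(P,425,515,300,395,70,122)&((p.max(-1).astype(int)-p.min(-1))<25)]
    for w in (Q[Q[:,0]<469],Q[Q[:,0]>=469]):
        if len(w)>20: print(n,len(w),w.min(0).round(1),w.max(0).round(1))
    if n=="scene": a=cv2.resize(p[170:290,340:480],None,fx=4,fy=4)
    if n=="wrist": b=p[0:480,200:520]
h=np.zeros((480,800,3),np.uint8);h[:,:]=0;h[:480,:560]=a;h[:360,560:]=cv2.resize(b,(240,360));cv2.imwrite("pics/c6.png",h[:,:,::-1])
E
```

```text
18.4 [473.1 348.2 192.5] [3.141 0.    3.117]
top 50 [441.4 318.4  71. ] [447.7 358.8 114.8]
top 60 [491.7 316.5  71.3] [497.  358.  115.8]
scene 60 [441.6 317.2  71.8] [449.8 364.9 114.3]
scene 105 [491.5 315.2  70.1] [500.3 377.6 114.7]
wrist 668 [440.2 318.9  70.1] [448.2 381.3 117.9]
wrist 399 [490.  316.8  70. ] [494.9 380.1 116.1]
```

View pics/c6.png

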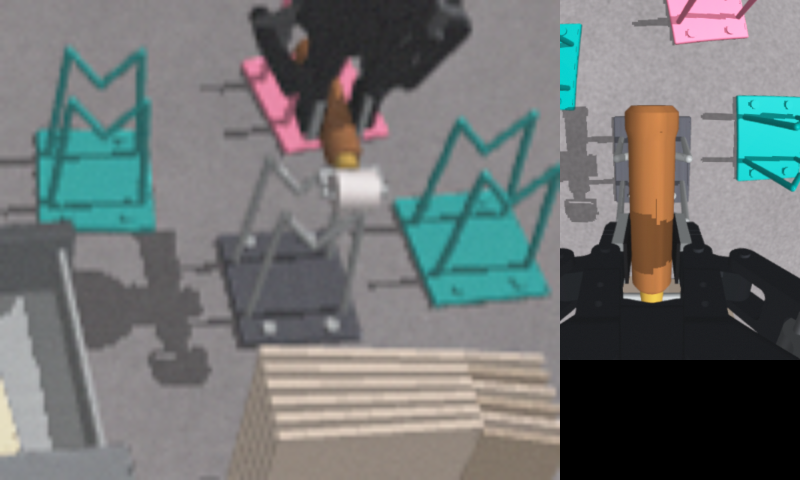

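The crop shows the roller above the dark rest, lined up with both Vs (mid y≈349.3), and the fingers between the wires. I'll lower it.

step_arm --moves '[{"tx": 0.03, "ty": 0.04, "tz": 0.5, "ax": 0, "ay": 0, "az": 0}, {"tx": 0, "ty": 0, "tz": 0.6, "ax": 0, "ay": 0, "az": 0}, {"tx": 0, "ty": 0, "tz": 0.6, "ax": 0, "ay": 0, "az": 0}, {"tx": 0, "ty": 0, "tz": 0.6, "ax": 0, "ay": 0, "az": 0}, {"tx": 0, "ty": 0, "tz": 0, "ax": 0, "ay": 0, "az": 0}]'

```text
clock: 19.18
eef_pos: [471.3, 348.4, 133.0]
tcp_rot: [-3.14, -0.002, 3.117]
contact_force: [0.6, -0.3, -1.1]
opening: 0.249
grasp_force: 34.5
```

step_arm --moves '[{"tx": 0, "ty": 0, "tz": 0.3, "ax": 0, "ay": 0, "az": 0}, {"tx": 0, "ty": 0, "tz": 0.2, "ax": 0, "ay": 0, "az": 0}, {"tx": 0, "ty": 0, "tz": 0, "ax": 0, "ay": 0, "az": 0}]'

```text
clock: 19.55
eef_pos: [472.0, 349.0, 122.0]
tcp_rot: [-3.141, -0.0, 3.117]
contact_force: [-0.3, -0.0, -1.4]
opening: 0.251
grasp_force: 34.5
```

step_arm --moves '[{"tx": 0, "ty": 0, "tz": 0.1, "ax": 0, "ay": 0, "az": 0}, {"tx": 0, "ty": 0, "tz": 0, "ax": 0, "ay": 0, "az": 0}]'

```text
clock: 19.8
eef_pos: [472.2, 349.1, 119.8]
tcp_rot: [3.142, 0.0, 3.117]
contact_force: [0.9, -0.4, -1.4]
opening: 0.249
grasp_force: 34.5
```

step_arm --moves '[{"tx": 0, "ty": 0, "tz": 0.06, "ax": 0, "ay": 0, "az": 0}, {"tx": 0, "ty": 0, "tz": 0, "ax": 0, "ay": 0, "az": 0}]'

```text
clock: 20.05
eef_pos: [472.2, 349.1, 118.3]
tcp_rot: [3.141, 0.0, 3.117]
contact_force: [0.3, 0.3, -0.8]
opening: 0.252
grasp_force: 34.5
```

step_arm --moves '[{"tx": 0, "ty": 0, "tz": 0.05, "ax": 0, "ay": 0, "az": 0}, {"tx": 0, "ty": 0, "tz": 0, "ax": 0, "ay": 0, "az": 0}]'

```text
clock: 20.3
eef_pos: [472.4, 349.3, 117.9]
tcp_rot: [3.141, 0.001, 3.117]
contact_force: [-2.8, -1.0, 6.9]
opening: 0.253
grasp_force: 35.4
```

step_arm --moves '[{"tx": 0, "ty": 0, "tz": 0.03, "ax": 0, "ay": 0, "az": 0}, {"tx": 0, "ty": 0, "tz": 0, "ax": 0, "ay": 0, "az": 0}]'

```text
clock: 20.55
eef_pos: [472.4, 349.3, 117.7]
tcp_rot: [3.141, 0.001, 3.117]
contact_force: [-3.7, -2.5, 13.5]
opening: 0.256
grasp_force: 36.0
```

It's seated, with 13 N of contact. I'll ease off, open gently, then lift.

step_arm --moves '[{"tx": 0, "ty": 0, "tz": -0.03, "ax": 0, "ay": 0, "az": 0}, {"tx": 0, "ty": 0, "tz": 0, "ax": 0, "ay": 0, "az": 0}]' --newtons 20

```text
clock: 20.8
eef_pos: [472.3, 349.3, 117.8]
tcp_rot: [3.141, 0.001, 3.117]
contact_force: [-0.9, -1.2, 8.0]
opening: 0.253
grasp_force: 35.2
```

step_arm --moves '[{"tx": 0, "ty": 0, "tz": 0, "ax": 0, "ay": 0, "az": 0}, {"tx": 0, "ty": 0, "tz": 0, "ax": 0, "ay": 0, "az": 0}, {"tx": 0, "ty": 0, "tz": 0, "ax": 0, "ay": 0, "az": 0}]' --gripper 0.5

```text
clock: 21.18
eef_pos: [472.1, 349.0, 116.9]
tcp_rot: [-3.141, -0.0, 3.117]
contact_force: [-0.1, -0.0, 0.7]
opening: 0.503
grasp_force: 0.0
```

step_arm --moves '[{"tx": 0, "ty": 0, "tz": -0.2, "ax": 0, "ay": 0, "az": 0}, {"tx": 0, "ty": 0, "tz": -0.5, "ax": 0, "ay": 0, "az": 0}, {"tx": 0, "ty": 0, "tz": -1, "ax": 0, "ay": 0, "az": 0}, {"tx": 0, "ty": 0, "tz": -1, "ax": 0, "ay": 0, "az": 0}, {"tx": 0, "ty": 0, "tz": -1, "ax": 0, "ay": 0, "az": 0}]'

```text
clock: 21.8
eef_pos: [472.3, 349.2, 211.4]
tcp_rot: [3.141, 0.001, 3.117]
contact_force: [-0.3, 0.3, -0.2]
opening: 0.499
grasp_force: 0.0
```

step_arm --moves '[{"tx": 0, "ty": 0, "tz": -1, "ax": 0, "ay": 0, "az": 0}, {"tx": 0, "ty": 0, "tz": -1, "ax": 0, "ay": 0, "az": 0}, {"tx": 0, "ty": -1, "tz": -1, "ax": 0, "ay": 0, "az": 0}, {"tx": 0, "ty": -1, "tz": 0, "ax": 0, "ay": 0, "az": 0}, {"tx": 0, "ty": 0, "tz": 0, "ax": 0, "ay": 0, "az": 0}]'

```text
clock: 22.42
eef_pos: [470.6, 297.3, 284.5]
tcp_rot: [-3.141, -0.0, 3.115]
contact_force: [0.3, 0.5, 0.2]
opening: 0.503
grasp_force: 0.0
```

```bash
python3 - <<'E'
from h import *
s=r.sense(); print(s["clock"],s["eef_pos"].round(1))
for n in ("wrist","scene"):
    i=eyes.camera_info(n); p,d=eyes.grab_frame(n); P=cloud(n,d,i); h=cv2.cvtColor(p,cv2.COLOR_RGB2HSV)
    k=(h[...,0]<16)&(h[...,1]>110)&(h[...,2]>40)&box(P,380,560,300,400,60,150); Q=P[k]
    print(n,len(Q),rect(Q),Q.min(0).round(1),Q.max(0).round(1))
    for x in (415,440,470,495):
        q=Q[abs(Q[:,0]-x)<5]
        if len(q)>5: print(x,np.percentile(q[:,1],[3,97]).round(1),"top",np.percentile(q[:,2],95).round(1))
    cv2.imwrite(f"pics/{n}7.png",p[:,:,::-1])
    if n=="scene":
        k=box(P,440,520,0,115,95,130); print("handle x",np.median(P[k],0) if k.any() else 0)
E
```

```text
22.425 [470.6 297.3 284.5]
wrist 3231 (array([454.9, 350.1]), array([ 23.9, 101.2]), 89.81) [404.3 338.  103.1] [505.6 362.1 117.6]
415 [339.  360.9] top 116.4
440 [339.5 359.5] top 115.1
470 [338.7 359.3] top 115.1
495 [338.3 358.2] top 114.8
scene 225 (array([456.1, 346.6]), array([ 22. , 102.1]), 88.22) [405.3 336.3 102.6] [507.4 359.  116.8]
415 [338.  358.5] top 115.5
440 [338.6 356. ] top 114.9
470 [338.  355.5] top 113.6
495 [336.6 354.4] top 113.5
handle x [477.92739378  57.60847562 115.52702509]
```

View pics/scene7.png

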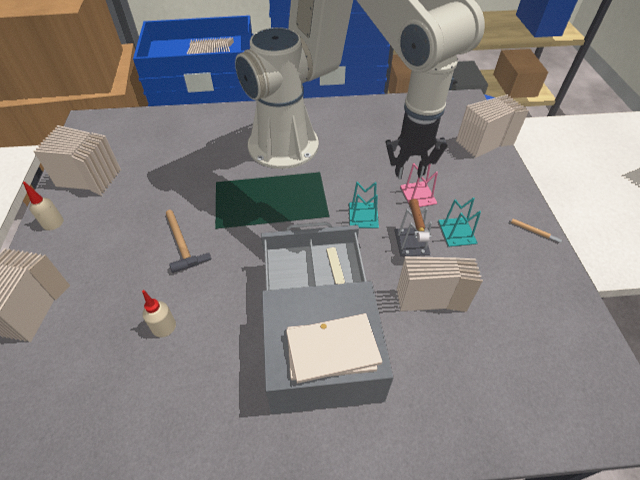

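The scene shows the roller at (417,220), level in both cradles of the dark rest. The folder is in the open drawer at (335,265). The hammer, bottle and covers are where they were. One last check of the drawer stop before I sign off.

```bash
python3 - <<'E'
from h import *
from rig import workorder
p,d=eyes.grab_frame("top"); z=np.load("pics/top0.npz"); k=lambda P,a,b:np.median(P[box(P,a,b,25,85,108,125)][:,0])
a=k(cloud("top",z["d"]),600,660); b=k(cloud("top",d),440,500); p,d=eyes.grab_frame("scene"); z=np.load("pics/scene0.npz")
c=k(cloud("scene",z["d"]),600,660); e=k(cloud("scene",d),440,500); print("travel",a-b,c-e)
if min(a-b,c-e)>157: print(workorder.sign_off())
E
```

```text
travel 162.8059174876973 163.2494463517446
the job is handed in; nothing more can be done
None
```

The job is handed in: the cameras show the top drawer out at its stop and the roller level in both V cradles of the dark rest; the folder is still in the drawer, the hammer, bottle and covers look unmoved, and no verdict came back.

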